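Close up the row of tins with the sliding stop

ROBOT

A 6-joint arm with a two-finger parallel gripper is mounted at the origin on a cart in front of the work surface, level with it; the furniture and walls round the work are solid. World frame = base frame: x ahead of the robot, y to its left, z up, the work surface at z = 0. Lengths are in m, angles in rad, forces in N, time in s.
With the tool pointing down it reaches from about 0.375 to 0.975 m from the base axis. Payload 3.8 kg.
Tool frame: the origin (TCP) lies where the fingers leave the gripper's body, on its centre line; the fingertips stand 64 mm ahead of it and the grasp point (between the pads) lies 45 mm ahead of it; z points along the fingers, y is the direction in which the jaws open and shut (so a half turn about z gives the same grasp; the last joint's range is limited). The gripper opens to 88 mm and grips with 3 to 60 N. Pads are 18 mm wide; open, the fingers measure 123 mm over their backs; the gripper's body (75 mm by 187 mm) begins 45 mm behind the grasp point.
Start: joints at [-0.037, 0.264, 1.604, -0, 1.274, -0.037], TCP at [0.675, -0, 0.303] pointing down, gripper open.
Joint ranges: [-2.63, 2.63], [-0.94, 2.18], [0.31, 2.57], [-1.31, 4.45], [0, 2.66], [-2.55, 2.55]. Speed limits (rad/s): [2.57, 2.57, 3.14, 3.14, 3.14, 3.14].

INTERFACE

Orientations are given as a unit quaternion [w, x, y, z].
In Python, from workcell import get_state, snapshot, sign_off, trace gives the robot as it stands.
- The arm moves only by the tool play_rows, never from a script. Its argument "increments" is one flat list of numbers, 7 for each row, row after row: the shift along the tool's x, y, z in m, then the turn, a rotation vector about the tool's x, y, z in degrees, then the closure, from 0 (fully open) to 1 (shut). In form: [x, y, z, ax, ay, az, claw, x, y, z, ax, ay, az, claw, ...]. A call has 1 to 10 rows; each row is the pose to reach, as a shift and turn from the pose measured when the call began, along the tool's axes at that moment; what a row does not reach only later rows make up. A row lasts 1/12 s, in which the tool goes at most 41.7 mm and 7.16 degrees, less where a joint would pass 70% of its speed; a pose out of reach is approached as far as the arm can. A call with a gripper value outside its range is refused whole. The fingers move at their own pace and stop on an object; "newtons" is the grip in N (left out, the last holds). Time passes only in rows, so rows that repeat a pose let the fingers close. It gives the time, the measured TCP pose, the force and the opening at its end, in the units of the state.
- get_state(): the state, without advancing time (a new reading comes with each control period).
- snapshot(name): name is "scene" or "side" or "wrist"; returns a dict with "color" (384x512x3 uint8, blue, green, red), "fov_y" (degrees; the focal length in pixels is half the picture's height over the tangent of half this angle, whatever the lens; pixels are square), "cx", "cy" (the principal point, pixels), "k1" (the pictures are not rectified: a ray, as slopes to the right and down, at radius r is drawn at 1 + k1 r^2 times it, then the intrinsics apply), "camera_from_world" (4x4, takes a point from world to camera coordinates). Camera axes: x right, y down, z forward; pixel columns grow to the right and rows downward; lengths in m; the calibration is good to about 2 mm. A picture is of the moment at which its call begins. There is no depth.
- sign_off(): hands the job in, once; it reports no verdict.
Trained networks look in the newest picture that a camera, given by its name, has taken for a name from the list of things; names that differ only in an ending like _2 or _b are one class to them, and where a whole thing is asked for, a point or a joint stands for the part that bears it (a point fixed in the world has none). Each returns a list of dicts, best first, with "p" (0 to 1); they miss things now and then, are a little off and sometimes report something else, mostly with a low value. They report only what shows in the picture. A call takes as long as a camera call. They do not tell look-alikes from the thing itself.
- trace(label, camera): "mask" (384x512 bool, what is visible of it) and "rect" ([left, top, right, bottom] in pixels, round what is visible of it).
The state is a dict: "t": time; "qpos": joint angles; "qvel": joint speeds; "effort": joint torques, N m; "tcp_pos": TCP position; "eef_rot": TCP orientation; "contact_force": force on the tool from outside, world axes, zero at the start; "torque": the same for the moment, N m; "width": opening from 0.0 (shut) to 1.0 (fully open).
Only numpy, scipy, OpenCV 4.12 (cv2) and the standard library are available. Lean on these libraries where they do the work, as an engineer would, in place of code of your own. Each camera call takes 0.05 s, during which the arm holds its last target.

TASK

One tin stands in front of the tin rail. Push it straight back into its place in the row until it rests against the back fence, then push the sliding stop along the rail until the three tins stand closed up together between the end board and the stop and its spring pin drops into the notch there. Use only the outside of the fingers, gently: do not pick anything up, do not squeeze the tins, and leave the other things where they are.

Things in the scene. Friction and masses are not known exactly. Their poses are not given: they have to be found in the camera images.
- rack: tin rail fixed to the worktop: dark wooden fence 424 mm long, 27 mm high, with a notched steel strip on top (33 mm). Origin: on the worktop at the foot of the fence's front face (plane x = 0). x points away from the robot across the fence, y along it to the left (inner face of the 54 mm high end board: y = 0.200), z up. Yaw up to 0.15 rad. The row stands in front: tin centres at x = -0.038 to -0.045
- wire_end (a point): foot of the right end of the front wire (26 mm high, 83 mm in front of the fence), which guards the two left tin places; to the right of it the rail is open in front
- stop (a joint): travel of the sliding stop, m; grows to the left. Its spring pin drops into V notches one tin apart, at 0.050, 0.125 and 0.200. It slides with about 2 N between notches, takes 7 to 14 N to leave a notch (tins add up to 7 N), and pulls itself in over the last 5 mm before one, felt as a dip of the force. The notch at 0.125 closes the row of three tins with 5 mm to spare in all; beyond that the tins jam
- catch (a joint): height of the stop's spring pin (black knob on the saddle, 70 mm above the worktop at most), m: 0 when it has dropped into a notch, about 0.003 on the flat between notches
- stop_back (a point): middle of the flat right-hand face of the stop's plate, the face to push on: the aluminium plate is 78 mm wide, 6 mm thick, 4 to 54 mm above the worktop, square across the row, on a saddle that cannot be lifted off the fence. The point is 30 mm above the worktop, 50 mm in front of the fence (the saddle stands 8 mm proud of it); it moves with the stop. To the right of it the front of the fence is empty
- home (a point): where stop_back is when the stop sits in the notch that closes the row of three tins (fixed to the rail)
- tin_1_mid (a point): centre (half-way up) of the left tin, next to the end board; each tin is a round food tin 75 mm across, 58 mm high, about 0.25 kg, standing upright
- tin_2_mid (a point): centre of the second tin in the row, the same size
- tin_3_mid (a point): centre of the tin that stands out in front of the rail's open place, 60 to 95 mm nearer to the robot than the row, the same size. Pushed straight back at right angles to the fence it comes between the second tin and the stop
- jar: bystander: glass jar with a grey lid and a paper label, 72 mm across, 102 mm high, left in front of the rail; origin at its foot
- glass: bystander: drinking glass, 80 mm across, 91 mm high, upside down, right in front; origin at its foot
- herb_jar: bystander: spice jar with black cap, 41 mm across, 105 mm high, behind the rail; origin at its foot
- pepper_jar: bystander: the other spice jar, the same size, behind the rail; origin at its foot
Mind the look-alikes: they are no part of the job. Leave any orange look-alike of the part that bears tin_3_mid alone.

How it is judged:
On the way, in this order (a step that is already met when the one before it is completed fails the run):
1. the third tin stands in line against the fence, with the stop not yet pushed up (x of tin_3_mid in the frame of rack between -0.05 and -0.03 m and value of joint stop below 0.06 m and y of tin_3_mid in the frame of rack below 0 m), for 0.2 s.
2. the stop has been pushed along and has dropped into the notch that closes the row (value of joint stop between 0.122 and 0.128 m and value of joint catch below 0.001 m), for 0.2 s.
At the end, for the whole second after the job is handed in: The stop rests in the closing notch (0.125, within 3 mm) with its pin down (within 1 mm); the three tins stand upright and still in one line along the fence (centres 30 to 50 mm in front of it), each within 7 mm of its place between end board and stop (all of step 2 and y of tin_1_mid in the frame of rack between 0.154 and 0.168 m and y of tin_2_mid in the frame of rack between 0.079 and 0.093 m and y of tin_3_mid in the frame of rack between 0.004 and 0.018 m and x of tin_1_mid in the frame of rack between -0.05 and -0.03 m and x of tin_2_mid in the frame of rack between -0.05 and -0.03 m and x of tin_3_mid in the frame of rack between -0.05 and -0.03 m and angle between each of tin_1_mid, tin_2_mid, tin_3_mid's own z axis and vertical below 0.05 rad and linear speed of each of tin_1, tin_2, tin_3 below 0.02 m/s); the robot touches nothing.
It fails at once if a tin is lifted or tipped (height (world z) of any of tin_1_mid, tin_2_mid, tin_3_mid above 0.039 m or angle between any of tin_1_mid, tin_2_mid, tin_3_mid's own z axis and vertical above 0.3 rad).
It fails at once if the tins are squeezed between stop and end board (over 25 N) (contact force between stop and tin_3 above 25 N).
It fails at once if a bystander is moved by more than 15 mm (distance of any of jar, glass, herb_jar, pepper_jar from where it was at the start of the episode above 0.015 m).
It also fails if it takes over 59 s, if anything falls off the work surface, if the arm or the gripper's body presses on something with over 40 N, if the wrist force passes 120 N, or if a joint passes its speed limit or range.

## Working session

There is one attempt and no reset: what is moved stays moved. The work goes in short steps, Python scripts to look and compute and a tool call to move; the robot and the scene stay as the last step left them, time stands still between calls to the robot, and variables do not carry over. Pictures are saved under pics/ and viewed, and the job is handed in when it is done.

Besides the shell and the picture viewer there is one more tool, called after ">>>" as a command line: name --argument value ..., lists and objects as JSON in quotes. play_rows: Moves the arm, as the interface text tells. Its arguments: {"type":"object","properties":{"increments":{"type":"array"},"newtons":{"type":"number"}},"required":["increments"]}

```bash
mkdir -p pics; ls
cat > h.py <<'E'
import numpy as np, cv2, json
from workcell import get_state, snapshot, sign_off, trace
def cam(s):
    f=192/np.tan(np.radians(s["fov_y"])/2); return f,s["cx"],s["cy"],s["k1"],np.array(s["camera_from_world"])
def ray(s,u,v):
    f,cx,cy,k1,T=cam(s)
    d=np.array([(u-cx)/f,(v-cy)/f]); r=d.copy()
    for _ in range(50): r=d/(1+k1*(r@r))
    R=T[:3,:3];t=T[:3,3]
    return -R.T@t, R.T@np.array([r[0],r[1],1.])
def onz(s,u,v,z):
    o,d=ray(s,u,v); return o+d*(z-o[2])/d[2]
def proj(s,P):
    f,cx,cy,k1,T=cam(s); p=T[:3,:3]@np.array(P)+T[:3,3]; a=p[:2]/p[2]; a=a*(1+k1*(a@a)); return np.array([cx+f*a[0],cy+f*a[1]])
E
python3 - <<'E'
from h import *
import pickle
D={}
for n in ["scene","side","wrist"]:
    s=snapshot(n); D[n]=s; cv2.imwrite(f"pics/{n}0.png",s["color"])
    o,_=ray(s,256,192); print(n,s["fov_y"],s["k1"],o)
pickle.dump(D,open("s0.pkl","wb"))
print(get_state())
E
```

```text
pics
scene 47.88096602158636 -0.16276919975335133 [ 0.14603797 -0.74276247  1.11704235]
side 44.26760217235065 0.008016139995901929 [ 0.23709335 -0.93490952  0.80610292]
wrist 62.233370091611214 0.008912137471656143 [0.67435351 0.06705902 0.38353413]
{'t': 0.15, 'qpos': array([-3.69279145e-02,  2.64572721e-01,  1.60504502e+00,  1.35876652e-05,
        1.27370657e+00, -3.69498667e-02]), 'qvel': array([-0.00182653,  0.00011164, -0.00391826, -0.00093132,  0.001383  ,
       -0.00028804]), 'effort': array([-3.11732474e-04, -5.02845919e+01, -3.57470334e+01,  7.29960459e-02,
        2.49771774e-02, -9.00718305e-05]), 'tcp_pos': array([ 6.74564041e-01, -9.93305396e-07,  3.01687155e-01]), 'eef_rot': array([-6.38845683e-04,  7.07100165e-01,  7.07112867e-01, -5.84447177e-04]), 'contact_force': array([-0.09832824, -1.02375926, -0.48359915]), 'torque': array([ 0.01799891,  0.00240981, -0.01971261]), 'width': 1.0000414616558773}
```

View pics/scene0.png

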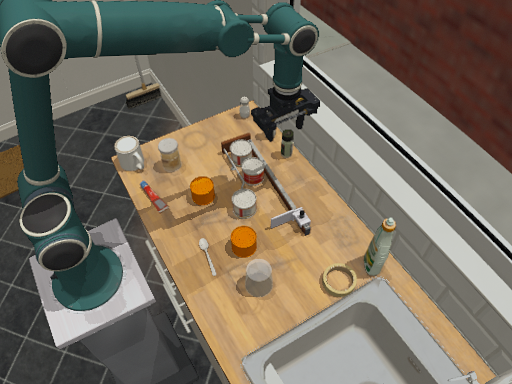

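View pics/side0.png

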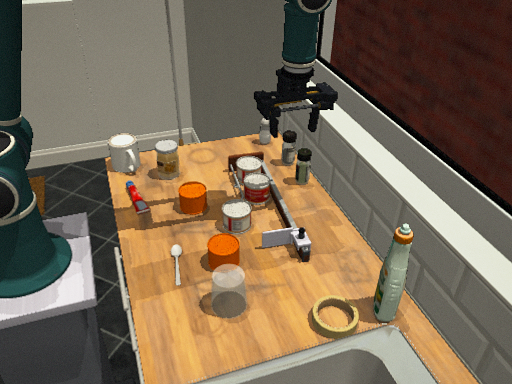

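View pics/wrist0.png

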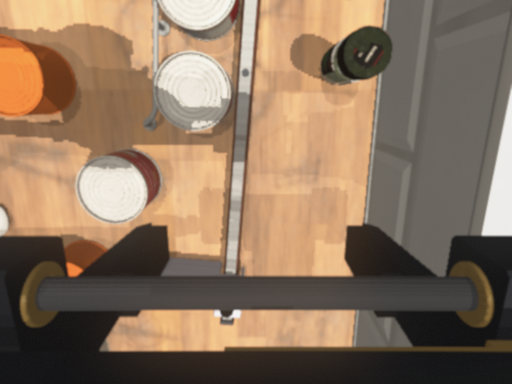

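The scene and side pictures show these tin-like things in front of the row:
- Two orange tins at scene (202,190) and (244,241). These are the look-alikes.
- A white and red tin at scene (244,204), side (236,215), wrist (118,187). It matches the two row tins and stands in front of the open place, so it fits tin_3.

Next I'll measure with the networks and confirm with an enlarged crop.

Run:
```python
from h import *
import pickle
D=pickle.load(open("s0.pkl","rb"))
s=D["wrist"]
for c in ["wrist","scene","side"]:
    for l in ["tin_3_mid","stop","rack","glass","jar","herb_jar"]:
        try:
            for r in trace(l,c):
                m=r["mask"]; 
                if r["p"]>.15: print(c,l,round(r["p"],2),np.round(r["rect"]),m.sum()); 
                if r["p"]>.4 : cv2.imwrite(f"m_{c}_{l}_{int(r['rect'][0])}_{int(r['rect'][1])}.png",m.astype(np.uint8)*255)
        except Exception as e: print(c,l,e)
a=cv2.resize(D["scene"]["color"][125:275,190:330],None,fx=4,fy=4,interpolation=cv2.INTER_CUBIC)
b=cv2.resize(D["side"]["color"][140:290,170:330],None,fx=4,fy=4,interpolation=cv2.INTER_CUBIC)
cv2.imwrite("pics/cs.png",a);cv2.imwrite("pics/cd.png",b)
```

```text
wrist tin_3_mid 0.92 [  0.  32.  76. 123.] 5074
wrist tin_3_mid 0.77 [ 78. 148. 162. 226.] 4813
wrist tin_3_mid 0.7 [ 63. 239. 106. 277.] 1019
wrist tin_3_mid 0.36 [102. 341. 108. 353.] 63
wrist stop 0.81 [159. 255. 246. 318.] 1227
wrist stop 0.66 [146.   1. 259. 323.] 6434
wrist rack 0.56 [143.   0. 263. 325.] 6797
wrist rack 0.47 [157.  52. 235. 132.] 4917
wrist rack 0.21 [164. 259. 245. 318.] 1085
wrist glass 0.53 [102. 342. 110. 356.] 51
wrist herb_jar 0.87 [322.  23. 393.  86.] 3084
scene tin_3_mid 0.92 [191. 174. 216. 207.] 587
scene tin_3_mid 0.74 [232. 186. 255. 219.] 626
scene tin_3_mid 0.68 [233. 227. 258. 257.] 657
scene stop 0.69 [274. 210. 312. 226.] 441
scene rack 0.76 [220. 133. 315. 235.] 1445
scene rack 0.53 [274. 210. 310. 227.] 395
scene glass 0.68 [248. 258. 275. 300.] 899
scene jar 0.64 [158. 135. 184. 173.] 566
scene herb_jar 0.52 [277. 131. 297. 159.] 304
scene herb_jar 0.42 [277. 211. 310. 224.] 396
side tin_3_mid 0.71 [179. 176. 208. 213.] 775
side tin_3_mid 0.64 [209. 236. 242. 269.] 943
side stop 0.74 [261. 228. 313. 249.] 797
side rack 0.64 [228. 154. 312. 259.] 1667
side rack 0.45 [244. 174. 267. 203.] 749
side glass 0.86 [213. 261. 247. 318.] 1697
side glass 0.58 [261. 226. 312. 250.] 778
side jar 0.76 [154. 141. 180. 181.] 843
side herb_jar 0.62 [298. 150. 310. 185.] 480
```

View pics/cs.png

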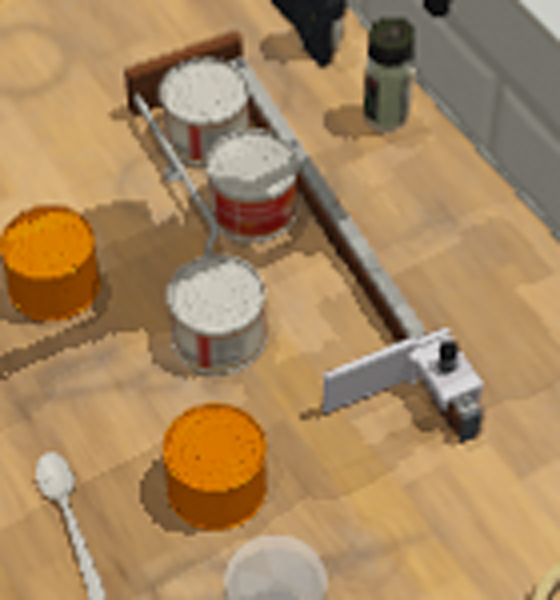

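View pics/cd.png

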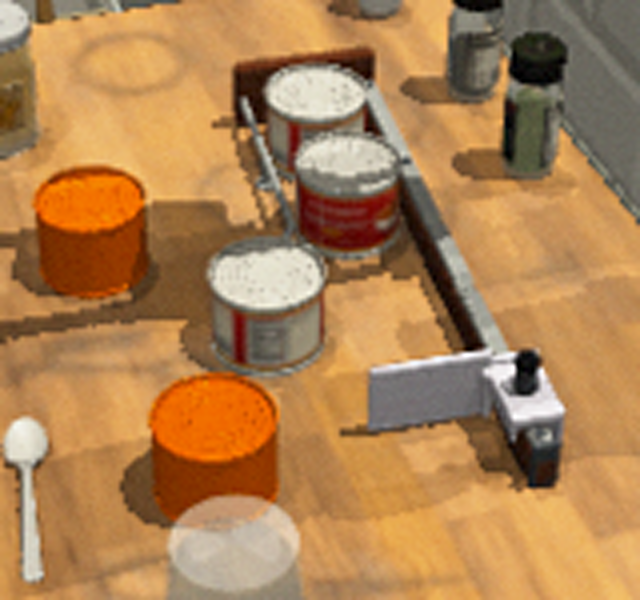

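Run:
```python
from h import *
import pickle
D=pickle.load(open("s0.pkl","rb"))
s=D["wrist"]
w=cv2.resize(s["color"][0:330,60:280],None,fx=2.4,fy=2.4,interpolation=cv2.INTER_CUBIC);cv2.imwrite("pics/w.png",w[:,:])
d=D["side"]
w=cv2.resize(d["color"][215:270,255:325],None,fx=8,fy=8,interpolation=cv2.INTER_CUBIC);cv2.imwrite("pics/d2.png",w)
d=D["scene"]
w=cv2.resize(d["color"][195:240,265:325],None,fx=10,fy=10,interpolation=cv2.INTER_CUBIC);cv2.imwrite("pics/s2.png",w)
```

```text
(no output)
```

View pics/w.png

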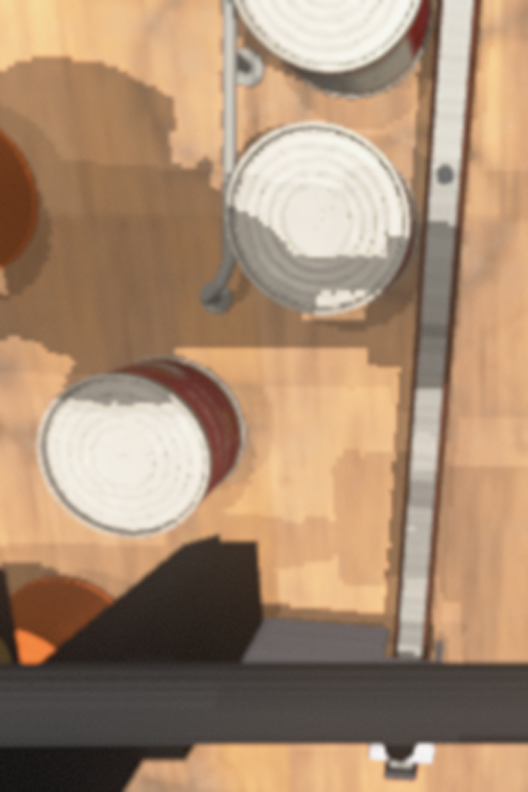

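View pics/d2.png

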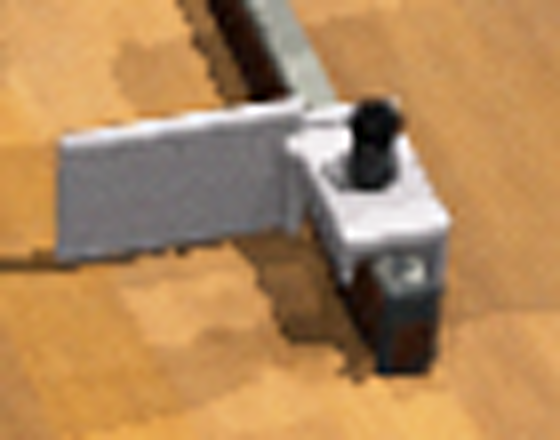

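View pics/s2.png

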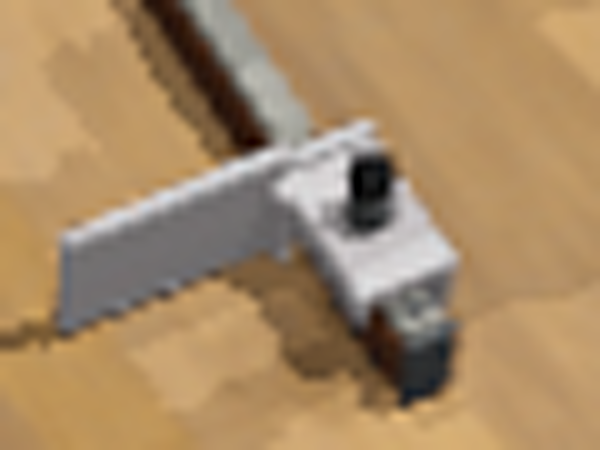

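Run:
```python
from h import *
import pickle
D=pickle.load(open("s0.pkl","rb"))
w=lambda x,y:(x/2.4+60,y/2.4)
s=D["wrist"]
P=lambda n,s,uv,z:print(n,np.round(onz(s,*uv,z),4))
P("tin2",s,w(320,218),.058)
P("tin3",s,w(125,453),.058)
for x,n in((235,"L"),(424,"R")):P("tin1"+n,s,w(x,0),.058)
P("tin1bot",s,w(330,73),.058)
for a in((443,10),(420,325),(398,640)):P("stripF",s,w(*a),.033)
for a in((438,10),(414,325),(394,640)):P("woodF",s,w(*a),.027)
for a in((475,10),(433,640)):P("stripB",s,w(*a),.033)
P("wire_end",s,w(213,296),.0)
P("wiretop",s,w(229,150),.026)
P("plateTopLfar",s,w(262,612),.054)
P("plateTopRfar",s,w(387,626),.054)
d=D["side"]; q=lambda x,y:(x/8+255,y/8+215)
P("side plate TL",d,q(62,145),.054);P("side plate BL",d,q(57,260),.004)
P("side plate TR",d,q(285,113),.054)
P("side fence end F",d,q(380,372),.0)
d2=D["scene"]; q2=lambda x,y:(x/10+265,y/10+195)
P("sc plate TL",d2,q2(65,245),.054);P("sc plate BL",d2,q2(60,333),.004)
P("sc plate TR",d2,q2(275,160),.054)
P("sc fence end",d2,q2(403,402),.0)
c=lambda x,y:(x/4+190,y/4+125)
P("sc tin1",d2,c(204,92),.058);P("sc tin2",d2,c(253,163),.058);P("sc tin3",d2,c(216,295),.058);P("sc orangeR",d2,c(215,447),.058)
P("sc orangeL",d2,c(48,247),.058);P("wire_end sc",d2,c(212,252),0)
P("glass top",d2,c(276,572),.091)
g=lambda x,y:(x/4+170,y/4+140)
P("sd tin1",d,g(316,92),.058);P("sd tin2",d,g(348,160),.058);P("sd tin3",d,g(267,273),.058);P("sd orangeR",d,g(214,418),.058);P("sd orL",d,g(90,198),.058)
P("sd glass",d,g(234,543),.091)
P("sd herb cap",d,g(538,55),.1)
```

```text
tin2 [0.6118 0.0775 0.058 ]
tin3 [ 0.5205 -0.0218  0.058 ]
tin1L [0.5838 0.1564 0.058 ]
tin1R [0.6555 0.1565 0.058 ]
tin1bot [0.6186 0.1313 0.058 ]
stripF [0.6618 0.1597 0.033 ]
stripF [0.6501 0.0318 0.033 ]
stripF [ 0.6361 -0.1274  0.033 ]
woodF [0.6595 0.1613 0.027 ]
woodF [0.6469 0.0312 0.027 ]
woodF [ 0.6334 -0.1307  0.027 ]
stripB [0.6749 0.1597 0.033 ]
stripB [ 0.6539 -0.1273  0.033 ]
wire_end [0.546  0.0426 0.    ]
wiretop [0.5674 0.1069 0.026 ]
plateTopLfar [ 0.5743 -0.101   0.054 ]
plateTopRfar [ 0.6333 -0.1083  0.054 ]
side plate TL [ 0.5511 -0.1353  0.054 ]
side plate BL [ 0.552  -0.1322  0.004 ]
side plate TR [ 0.6207 -0.1429  0.054 ]
side fence end F [ 0.629 -0.205  0.   ]
sc plate TL [ 0.5518 -0.137   0.054 ]
sc plate BL [ 0.5522 -0.1355  0.004 ]
sc plate TR [ 0.6225 -0.1436  0.054 ]
sc fence end [ 0.6297 -0.2089  0.    ]
sc tin1 [0.6174 0.1623 0.058 ]
sc tin2 [0.6121 0.0716 0.058 ]
sc tin3 [ 0.5189 -0.0302  0.058 ]
sc orangeR [ 0.4499 -0.149   0.058 ]
sc orangeL [0.4291 0.0793 0.058 ]
wire_end sc [0.5587 0.0492 0.    ]
glass top [ 0.4263 -0.2734  0.091 ]
sd tin1 [0.6181 0.1641 0.058 ]
sd tin2 [0.6111 0.0748 0.058 ]
sd tin3 [ 0.5194 -0.0284  0.058 ]
sd orangeR [ 0.4491 -0.1483  0.058 ]
sd orL [0.4311 0.0865 0.058 ]
sd glass [ 0.423  -0.2769  0.091 ]
sd herb cap [0.763  0.0996 0.1   ]
```

tin_3 is confirmed as the white and red tin at world (0.520,-0.027). The rack yaw is about -0.089 rad and the fence front is at x≈0.645+0.089y. I'll close the gripper and move back over the approach side, aligned with the rack, then look again.

>>> play_rows --increments '[0,-0.04,0,0,0,1,1,-0.005,-0.08,0,0,0,2,1,-0.01,-0.12,0,0,0,3,1,-0.015,-0.16,0,0,0,4,1,-0.02,-0.2,0,0,0,5,1,-0.022,-0.222,0,0,0,5.1,1,-0.022,-0.222,0,0,0,5.1,1,-0.022,-0.222,0,0,0,5.1,1]' --newtons 10

```text
t: 1.72
tcp_pos: [0.4524, -0.0221, 0.3032]
eef_rot: [0.001, 0.738, 0.675, 0.001]
contact_force: [-0.7, 0.5, 0.1]
width: 0.415
```

Run:
```python
from h import *
import pickle
D={}
for n in ["scene","side","wrist"]:
    s=snapshot(n); D[n]=s; cv2.imwrite(f"pics/{n}1.png",s["color"])
pickle.dump(D,open("s1.pkl","wb"))
st=get_state();print(st["t"],st["tcp_pos"],st["eef_rot"],st["width"],st["contact_force"])
print(ray(D["wrist"],256,192))
```

```text
1.8667 [ 0.45423235 -0.02200762  0.30321221] [4.76749646e-04 7.37837269e-01 6.74978290e-01 4.94819584e-04] 0.2844310662866479 [-1.27951751  0.31249767 -0.10759997]
(array([0.45953014, 0.04476922, 0.38537535]), array([-0.02414724, -0.27183021, -0.96210031]))
```

View pics/wrist1.png

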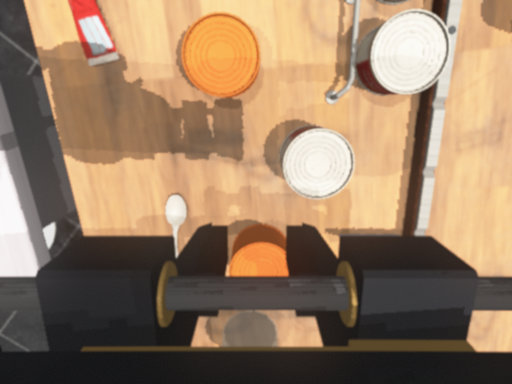

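View pics/side1.png

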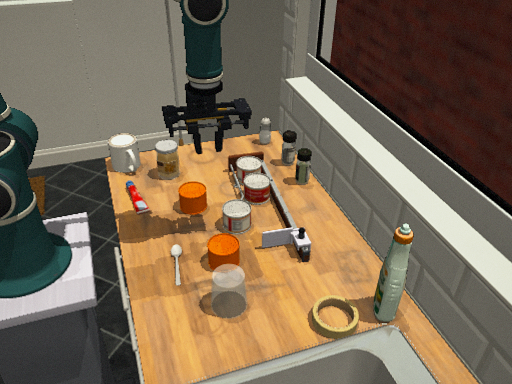

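Run:
```python
from h import *
import pickle
from scipy.optimize import least_squares
D=pickle.load(open("s1.pkl","rb"))
s=D["wrist"]
P=lambda n,s,uv,z:print(n,np.round(onz(s,*uv,z),4))
P("tin3",s,(318.5,162),.058);P("tin2",s,(410,52),.058);P("orangeL",s,(221,55),.058)
P("fence wood F",s,(405,235),.027);P("fence wood F",s,(434,95),.027)
P("wire_end",s,(332,100),0)
# silhouette rect fits in scene/side
a=np.linspace(0,2*np.pi,60)
def rect(s,x,y):
    p=np.array([proj(s,(x+.0375*np.cos(t),y+.0375*np.sin(t),z)) for t in a for z in(0,.058)])
    return np.r_[p.min(0),p.max(0)]
for c in("scene","side"):
    for r in trace("tin_3_mid",c):
        if r["p"]<.3: continue
        f=least_squares(lambda v:rect(D[c],*v)-np.array(r["rect"]),[.52,-.03]); print(c,round(r["p"],2),r["rect"],f.x.round(4),f.fun.round(1))
# overlay check
for c in D:
    im=cv2.resize(D[c]["color"],None,fx=1,fy=1)
    print(c,"pred tin3",proj(D[c],(.5195,-.027,.058)),rect(D[c],.5195,-.027).round(1))
```

```text
tin3 [ 0.5191 -0.0211  0.058 ]
tin2 [0.6098 0.0773 0.058 ]
orangeL [0.4301 0.0908 0.058 ]
fence wood F [ 0.6259 -0.1267  0.027 ]
fence wood F [0.6514 0.0347 0.027 ]
wire_end [0.5481 0.0391 0.    ]
scene 0.89 [232.3, 186.2, 255.3, 222.0] [ 0.5186 -0.0291] [-0.8  2.8  0.8 -2.7]
scene 0.82 [189.4, 177.0, 214.5, 207.6] [0.4271 0.0811] [-0.1  0.5  0.1 -0.5]
scene 0.62 [233.6, 225.6, 261.5, 258.5] [ 0.4591 -0.1549] [ 0.9  0.4 -0.9 -0.3]
side 0.87 [178.3, 181.2, 204.6, 213.7] [0.4283 0.0918] [-1.3 -0.6  1.4  0.4]
side 0.8 [206.9, 235.5, 240.7, 271.7] [ 0.45   -0.1474] [ 0.7 -2.  -0.7  1.8]
side 0.6 [221.3, 197.4, 254.1, 232.0] [ 0.5249 -0.0194] [ 1.8 -0.3 -1.8  0.4]
scene pred tin3 [243.65039321 197.95691921] [231.5 188.4 256.  218.7]
side pred tin3 [236.61694917 207.93182294] [221.9 199.1 251.3 234.7]
wrist pred tin3 [319.0633246  167.46399387] [279.3 126.9 355.  201.6]
```

>>> play_rows --increments '[0.003,-0.012,0,0,0,0,1,0.003,-0.012,0.03,0,0,0,1,0.003,-0.012,0.06,0,0,0,1,0.003,-0.012,0.09,0,0,0,1,0.003,-0.012,0.12,0,0,0,1,0.003,-0.012,0.15,0,0,0,1,0.003,-0.012,0.18,0,0,0,1,0.003,-0.012,0.205,0,0,0,1,0.003,-0.012,0.223,0,0,0,1,0.003,-0.012,0.223,0,0,0,1]'

```text
t: 2.8
tcp_pos: [0.4389, -0.0173, 0.0759]
eef_rot: [-0.003, 0.738, 0.675, -0.003]
contact_force: [-0.8, 0.0, -0.5]
width: 0.006
```

Run:
```python
from h import *
import pickle
D={}
for n in ["side","wrist"]:
    s=snapshot(n); D[n]=s
pickle.dump(D,open("s2.pkl","wb"))
cv2.imwrite("pics/wrist2.png",D["wrist"]["color"])
cv2.imwrite("pics/side2.png",cv2.resize(D["side"]["color"][130:290,150:330],None,fx=4,fy=4,interpolation=cv2.INTER_CUBIC)[:600])
st=get_state();print(st["t"],st["tcp_pos"],st["eef_rot"],st["width"],st["contact_force"])
print(ray(D["wrist"],256,192))
```

```text
2.9 [ 0.44194666 -0.01760066  0.07937098] [-8.69075473e-04  7.37676980e-01  6.75152878e-01 -7.13375814e-04] 0.0058625034051164445 [-0.01578016  0.40469199  0.66776408]
(array([0.44650325, 0.0493122 , 0.15982376]), array([-0.03145482, -0.27111971, -0.96208963]))
```

View pics/wrist2.png

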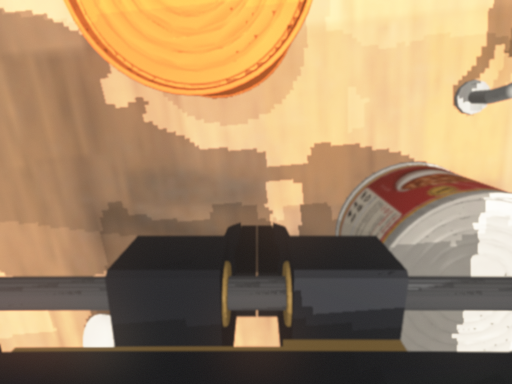

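View pics/side2.png

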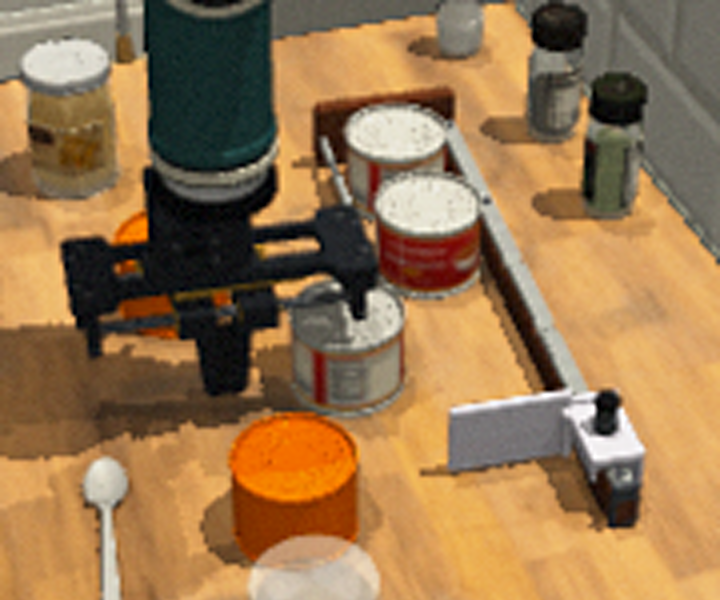

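Run:
```python
from h import *
import pickle
D=pickle.load(open("s2.pkl","rb"));s=D["wrist"]
a=np.linspace(0,2*np.pi,181)
for y in(-.02,-.0245,-.029):
    p=np.array([proj(s,(.5192+.0375*np.cos(t),y+.0375*np.sin(t),z)) for t in a for z in(0,.058)])
    p0=p[0::2]; i=p0[:,1].argmin(); j=p0[:,0].argmin(); print(y,p0[i],p0[j])
```

```text
-0.02 [415.79088468 153.67901589] [334.78807979 226.7332889 ]
-0.0245 [415.40447835 162.47323262] [334.9907138  234.47501081]
-0.029 [415.02579991 171.1391529 ] [335.19143435 242.11316835]
```

>>> play_rows --increments '[0,0.01,0,0,0,0,1,0,0.018,0,0,0,0,1,0,0.022,0,0,0,0,1,0,0.026,0,0,0,0,1,0,0.03,0,0,0,0,1,0,0.034,0,0,0,0,1,0,0.038,0,0,0,0,1,0,0.042,0,0,0,0,1,0,0.046,0,0,0,0,1,0,0.05,0,0,0,0,1]'

```text
t: 3.73
tcp_pos: [0.4912, -0.022, 0.0801]
eef_rot: [-0.002, 0.738, 0.675, -0.002]
contact_force: [-6.4, 1.4, 7.7]
width: 0.003
```

```bash
cat > look.py <<'E'
from h import *
import sys,pickle
k=sys.argv[1];D={}
for n in ["side","wrist","scene"]: D[n]=snapshot(n)
pickle.dump(D,open(f"s{k}.pkl","wb"))
a=cv2.resize(D["side"]["color"][140:270,170:330],None,fx=2.4,fy=2.4,interpolation=cv2.INTER_CUBIC)
b=cv2.resize(D["scene"]["color"][125:255,190:330],None,fx=2.4,fy=2.4,interpolation=cv2.INTER_CUBIC)
c=cv2.resize(D["wrist"]["color"],(370,278))
o=np.zeros((600,760,3),np.uint8);o[:312,:384]=a[:312,:384];o[:312,390:390+b.shape[1]]=b[:312];o[315:593,:370]=c
cv2.imwrite(f"pics/l{k}.png",o)
st=get_state();p=st["tcp_pos"];print(st["t"],p.round(4),"rackx",round(p[0]*.996-p[1]*.0893-.6422,4),"racky",round(p[0]*.0893+p[1]*.996,4),st["eef_rot"].round(4),st["contact_force"].round(2))
E
python3 look.py 3
```

```text
3.8833 [ 0.4924 -0.0221  0.08  ] rackx -0.1498 racky 0.022 [-5.000e-04  7.377e-01  6.751e-01 -4.000e-04] [-1.44 -0.28  0.67]
```

View pics/l3.png

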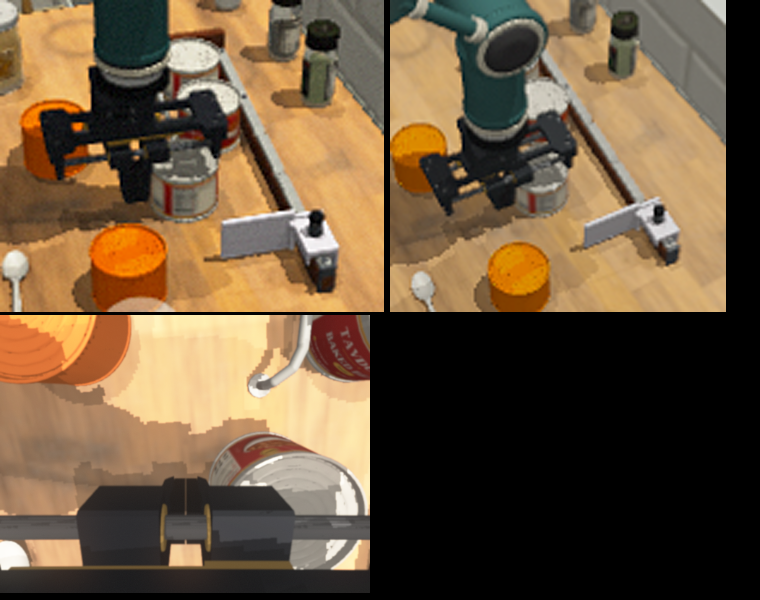

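The tin is moving straight with the face. Continuing slowly.

>>> play_rows --increments '[0,0.005,0,0,0,0,1,0,0.01,0,0,0,0,1,0,0.015,0,0,0,0,1,0,0.02,0,0,0,0,1,0,0.025,0,0,0,0,1,0,0.03,0,0,0,0,1,0,0.035,0,0,0,0,1,0,0.04,0,0,0,0,1,0,0.043,0,0,0,0,1,0,0.045,0,0,0,0,1]'

```text
t: 4.72
tcp_pos: [0.5379, -0.0261, 0.0799]
eef_rot: [-0.0, 0.738, 0.675, -0.0]
contact_force: [-3.7, -0.4, 2.8]
width: 0.004
```

>>> play_rows --increments '[0,0.003,0,0,0,0,1,0,0.005,0,0,0,0,1,0,0.007,0,0,0,0,1,0,0.007,0,0,0,0,1,0,0.007,0,0,0,0,1]'

```text
t: 5.13
tcp_pos: [0.5454, -0.0268, 0.0799]
eef_rot: [0.0, 0.738, 0.675, 0.0]
contact_force: [-1.2, 0.1, 1.2]
width: 0.005
```

```bash
python3 look.py 4
```

```text
5.2833 [ 0.5453 -0.0268  0.08  ] rackx -0.0967 racky 0.022 [1.000e-04 7.377e-01 6.751e-01 1.000e-04] [-0.82 -0.46  0.1 ]
```

View pics/l4.png

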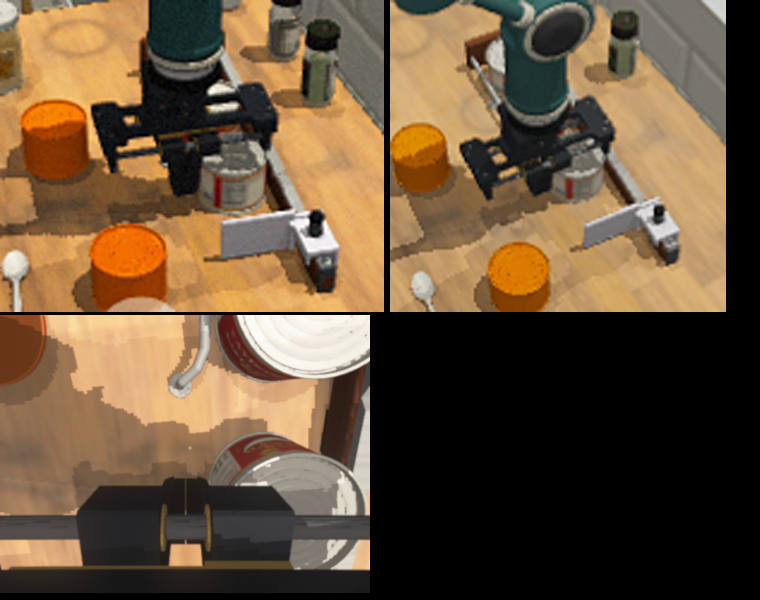

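>>> play_rows --increments '[0,0.002,0,0,0,0,1,0,0.003,0,0,0,0,1,0,0.003,0,0,0,0,1]'

```text
t: 5.53
tcp_pos: [0.5484, -0.0271, 0.08]
eef_rot: [0.0, 0.738, 0.675, 0.0]
contact_force: [-2.1, -0.5, 2.0]
width: 0.003
```

>>> play_rows --increments '[0,0.0015,0,0,0,0,1,0,0.0025,0,0,0,0,1,0,0.0025,0,0,0,0,1]'

```text
t: 5.78
tcp_pos: [0.5496, -0.0272, 0.0799]
eef_rot: [-0.001, 0.738, 0.675, -0.001]
contact_force: [-7.9, 1.5, 6.9]
width: 0.003
```

The force rose to 8 N with the tin's centre at x≈-0.037, so it is against the fence. I'll back off, lift and look.

>>> play_rows --increments '[0,-0.01,0,0,0,0,1,0,-0.03,0,0,0,0,1,0,-0.06,0,0,0,0,1,0,-0.06,-0.04,0,0,0,1,0,-0.06,-0.08,0,0,0,1,0,-0.06,-0.12,0,0,0,1,0,-0.06,-0.16,0,0,0,1,0,-0.06,-0.2,0,0,0,1,0,-0.06,-0.22,0,0,0,1,0,-0.06,-0.22,0,0,0,1]'

```text
t: 6.62
tcp_pos: [0.4938, -0.0223, 0.3071]
eef_rot: [0.004, 0.738, 0.675, 0.004]
contact_force: [0.8, -0.2, 0.9]
width: 0.005
```

```bash
python3 look.py 5
python3 - <<'E'
import pickle,cv2
D=pickle.load(open("s5.pkl","rb"));cv2.imwrite("pics/w5.png",cv2.resize(D["wrist"]["color"],(768,576)))
E
```

```text
6.7667 [ 0.4902 -0.0219  0.2993] rackx -0.152 racky 0.0219 [-0.0013  0.7377  0.6751 -0.0011] [-0.4   0.39  0.59]
```

View pics/l5.png

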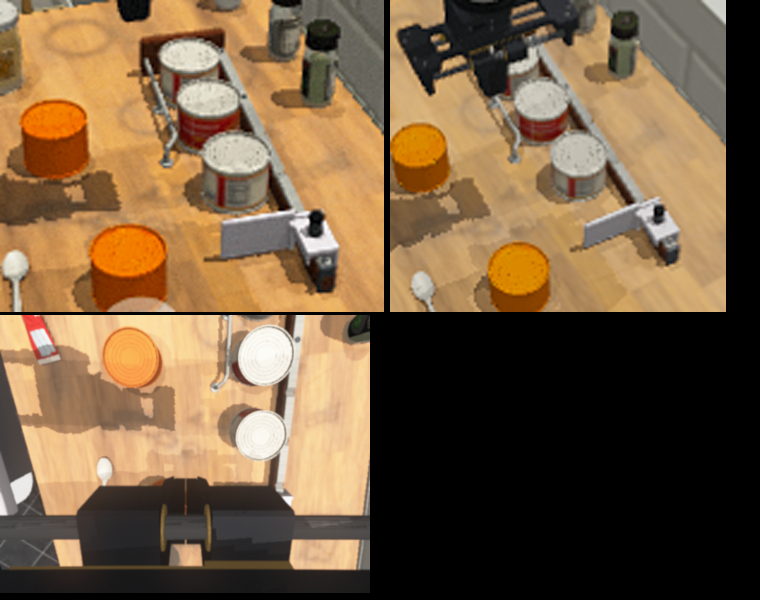

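View pics/w5.png

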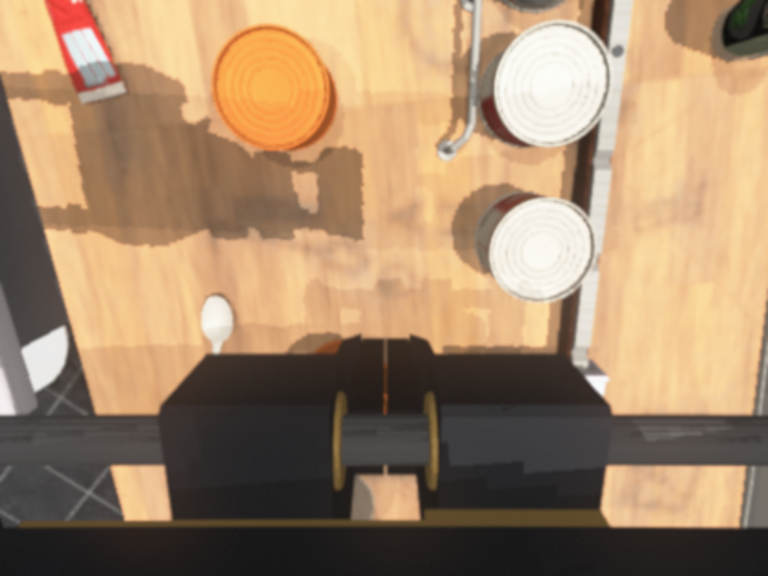

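tin_3 stands in line against the fence, clear of the wire, and both orange tins are where they were. Next I'll go over to the right of the stop's plate and come down 20–30 mm from its face.

>>> play_rows --increments '[-0.035,0.025,0,0,0,0,1,-0.07,0.05,0,0,0,0,1,-0.105,0.075,0,0,0,0,1,-0.142,0.102,0,0,0,0,1,-0.142,0.102,0.03,0,0,0,1,-0.142,0.102,0.06,0,0,0,1,-0.142,0.102,0.09,0,0,0,1,-0.142,0.102,0.12,0,0,0,1,-0.142,0.102,0.12,0,0,0,1,-0.142,0.102,0.12,0,0,0,1]'

```text
t: 7.6
tcp_pos: [0.576, -0.1714, 0.1746]
eef_rot: [-0.005, 0.738, 0.675, -0.003]
contact_force: [0.4, -0.1, 0.7]
width: 0.007
```

```bash
python3 look.py 6
```

```text
7.75 [ 0.5799 -0.1726  0.1806] rackx -0.0493 racky -0.1201 [-1.000e-04  7.376e-01  6.752e-01 -5.000e-04] [0.17 0.18 0.61]
```

View pics/l6.png

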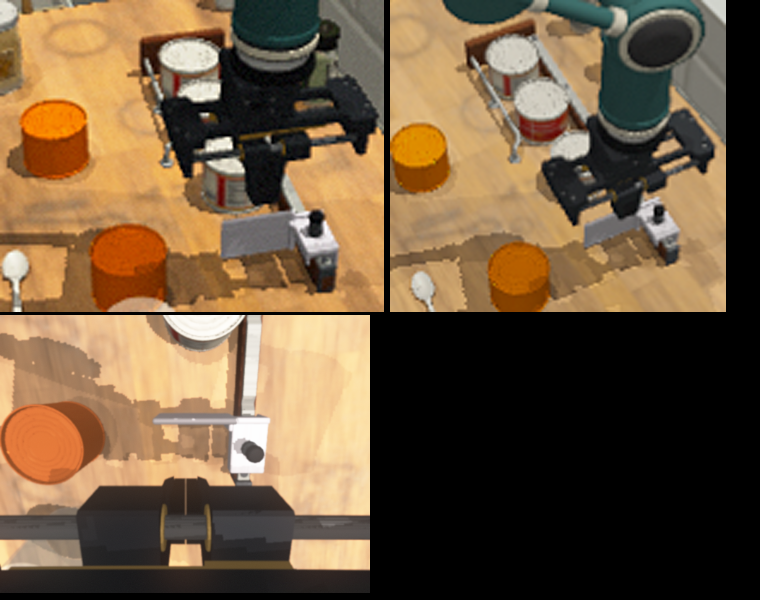

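Run:
```python
from h import *
import pickle
s=pickle.load(open("s6.pkl","rb"))["wrist"]
cv2.imwrite("pics/c6.png",cv2.resize(s["color"][100:270,190:400],None,fx=3.5,fy=3.5,interpolation=cv2.INTER_CUBIC))
for u,v in((157,423),(232,424),(157,416),(232,416)):
    p=onz(s,u*1.384,(v-315)*1.384,.054); print(p.round(4),"rx",round(p[0]*.996-p[1]*.0893-.6422,4),"ry",round(p[0]*.0893+p[1]*.996,4))
```

```text
[ 0.5547 -0.1323  0.054 ] rx -0.0779 ry -0.0823
[ 0.6216 -0.1391  0.054 ] rx -0.0107 ry -0.083
[ 0.5555 -0.1261  0.054 ] rx -0.0777 ry -0.076
[ 0.6219 -0.132   0.054 ] rx -0.0111 ry -0.0759
```

View pics/c6.png

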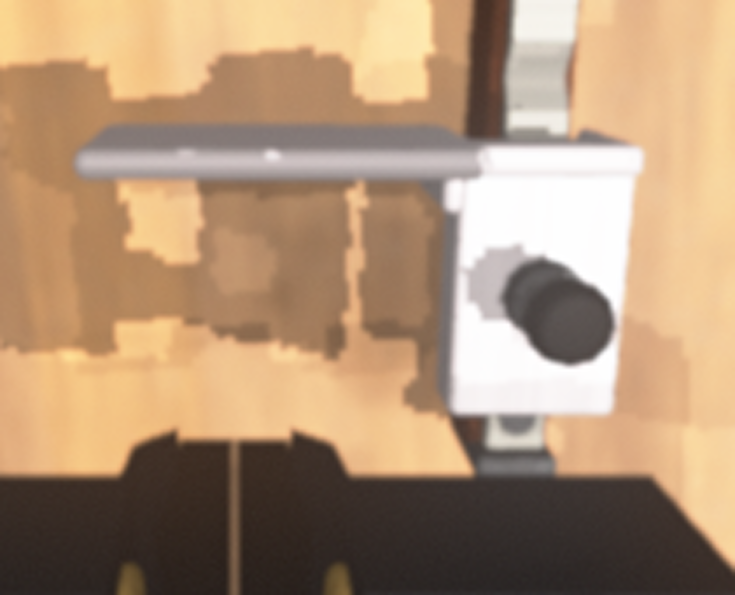

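The plate's right face is at 0.0826 m right of my datum, square to the tool, and the saddle is clear of the fingers. Coming down now.

>>> play_rows --increments '[0,0,0.03,0,0,0,1,0,0,0.06,0,0,0,1,0,0,0.09,0,0,0,1,0,0,0.097,0,0,0,1,0.01,0,0.097,0,0,0,1,0.02,0,0.097,0,0,0,1,0.023,0,0.097,0,0,0,1,0.025,0,0.097,0,0,0,1,0.025,0,0.097,0,0,0,1]'

```text
t: 8.5
tcp_pos: [0.5835, -0.1472, 0.0857]
eef_rot: [0.001, 0.737, 0.676, 0.0]
contact_force: [-0.4, 0.4, -0.4]
width: 0.004
```

```bash
python3 look.py 7
```

```text
8.65 [ 0.5826 -0.1478  0.0846] rackx -0.0488 racky -0.0952 [ 6.000e-04  7.375e-01  6.753e-01 -1.000e-04] [1.25 0.49 0.4 ]
```

View pics/l7.png

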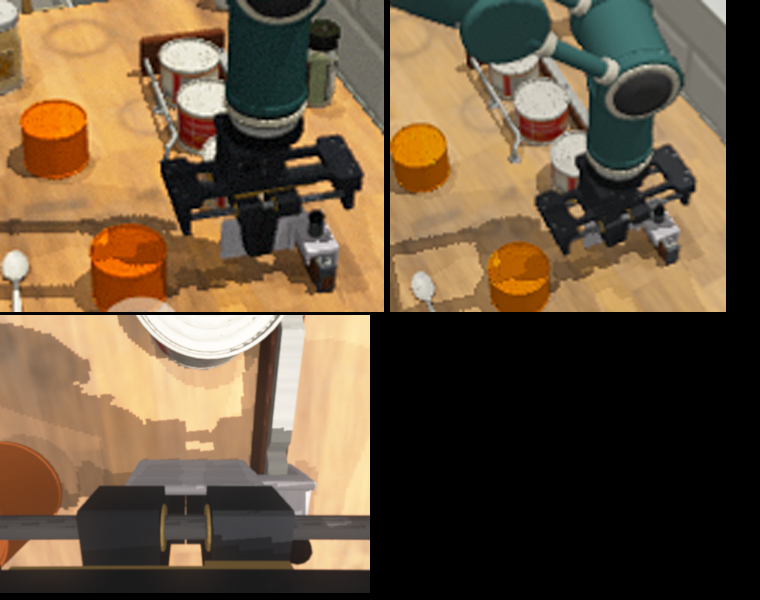

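>>> play_rows --increments '[0.002,0,0,0,0,0,1,0.004,0,0,0,0,0,1,0.006,0,0,0,0,0,1,0.008,0,0,0,0,0,1,0.01,0,0,0,0,0,1]'

```text
t: 9.07
tcp_pos: [0.5836, -0.1379, 0.0847]
eef_rot: [0.001, 0.738, 0.675, -0.0]
contact_force: [-0.1, -1.9, -0.1]
width: 0.005
```

>>> play_rows --increments '[0.002,0,0,0,0,0,1,0.004,0,0,0,0,0,1,0.006,0,0,0,0,0,1,0.008,0,0,0,0,0,1,0.01,0,0,0,0,0,1]'

```text
t: 9.48
tcp_pos: [0.5845, -0.1277, 0.0846]
eef_rot: [0.001, 0.738, 0.675, -0.0]
contact_force: [0.0, -2.6, 0.1]
width: 0.006
```

>>> play_rows --increments '[0.002,0,0,0,0,0,1,0.004,0,0,0,0,0,1,0.006,0,0,0,0,0,1]'

```text
t: 9.73
tcp_pos: [0.585, -0.1215, 0.0845]
eef_rot: [0.001, 0.738, 0.675, -0.0]
contact_force: [0.1, -1.6, -0.1]
width: 0.001
```

>>> play_rows --increments '[0.0015,0,0,0,0,0,1,0.003,0,0,0,0,0,1]'

```text
t: 9.9
tcp_pos: [0.5853, -0.1183, 0.0846]
eef_rot: [0.001, 0.738, 0.675, -0.0]
contact_force: [0.3, -2.0, 0.2]
width: 0.008
```

>>> play_rows --increments '[0.0015,0,0,0,0,0,1,0.003,0,0,0,0,0,1]'

```text
t: 10.07
tcp_pos: [0.5856, -0.115, 0.0845]
eef_rot: [0.001, 0.738, 0.675, 0.0]
contact_force: [-0.6, -1.9, 0.9]
width: 0.003
```

>>> play_rows --increments '[0.001,0,0,0,0,0,1,0.002,0,0,0,0,0,1]'

```text
t: 10.23
tcp_pos: [0.5857, -0.1135, 0.0846]
eef_rot: [0.001, 0.737, 0.675, -0.0]
contact_force: [-0.2, 0.5, -0.5]
width: 0.006
```

>>> play_rows --increments '[0.001,0,0,0,0,0,1,0.002,0,0,0,0,0,1]'

```text
t: 10.4
tcp_pos: [0.5858, -0.1113, 0.0845]
eef_rot: [0.001, 0.737, 0.675, -0.0]
contact_force: [-1.2, -1.5, -0.3]
width: 0.005
```

>>> play_rows --increments '[0.001,0,0,0,0,0,1,0.002,0,0,0,0,0,1]'

```text
t: 10.57
tcp_pos: [0.5858, -0.1089, 0.0843]
eef_rot: [0.001, 0.738, 0.675, -0.0]
contact_force: [0.0, 0.5, 1.1]
width: 0.002
```

>>> play_rows --increments '[0.001,0,0,0,0,0,1,0.002,0,0,0,0,0,1]'

```text
t: 10.73
tcp_pos: [0.586, -0.1065, 0.0842]
eef_rot: [0.0, 0.738, 0.675, -0.0]
contact_force: [0.3, 0.0, 0.7]
width: 0.008
```

>>> play_rows --increments '[0.001,0,0,0,0,0,1,0.002,0,0,0,0,0,1]'

```text
t: 10.9
tcp_pos: [0.5861, -0.1044, 0.0842]
eef_rot: [0.0, 0.737, 0.675, -0.0]
contact_force: [-0.4, -3.5, 0.0]
width: 0.002
```

>>> play_rows --increments '[0.001,0,0,0,0,0,1,0.001,0,0,0,0,0,1]'

```text
t: 11.07
tcp_pos: [0.5861, -0.1042, 0.0842]
eef_rot: [0.001, 0.737, 0.676, -0.001]
contact_force: [-1.1, -4.8, 0.2]
width: 0.008
```

>>> play_rows --increments '[0.001,0,0,0,0,0,1,0.001,0,0,0,0,0,1]'

```text
t: 11.23
tcp_pos: [0.5861, -0.1042, 0.0843]
eef_rot: [0.002, 0.737, 0.676, -0.002]
contact_force: [0.2, -5.8, -0.9]
width: 0.007
```

>>> play_rows --increments '[0.001,0,0,0,0,0,1,0.001,0,0,0,0,0,1]'

```text
t: 11.4
tcp_pos: [0.5861, -0.1041, 0.0843]
eef_rot: [0.002, 0.737, 0.676, -0.002]
contact_force: [-0.3, -6.0, -0.5]
width: 0.003
```

Stalled at 6 N after the dip, so the stop is in the 0.050 notch with the TCP at y=-0.1042. The closing notch is 75 mm further on. Pushing out of this notch.

>>> play_rows --increments '[0.0015,0,0,0,0,0,1,0.002,0,0,0,0,0,1,0.002,0,0,0,0,0,1]'

```text
t: 11.65
tcp_pos: [0.5862, -0.1039, 0.0843]
eef_rot: [0.003, 0.737, 0.676, -0.003]
contact_force: [-0.0, -8.7, -0.7]
width: 0.005
```

>>> play_rows --increments '[0.002,0,0,0,0,0,1,0.0025,0,0,0,0,0,1,0.0025,0,0,0,0,0,1]'

```text
t: 11.9
tcp_pos: [0.5863, -0.1029, 0.0843]
eef_rot: [0.004, 0.737, 0.676, -0.004]
contact_force: [-1.0, -7.1, -0.4]
width: 0.003
```

>>> play_rows --increments '[0.0015,0,0,0,0,0,1,0.003,0,0,0,0,0,1,0.004,0,0,0,0,0,1,0.006,0,0,0,0,0,1]'

```text
t: 12.23
tcp_pos: [0.5866, -0.0986, 0.0843]
eef_rot: [0.005, 0.737, 0.676, -0.005]
contact_force: [-1.1, -3.9, 0.4]
width: 0.007
```

```bash
python3 look.py 8
```

```text
12.3833 [ 0.5868 -0.0971  0.0843] rackx -0.0491 racky -0.0443 [ 0.0038  0.737   0.6759 -0.0038] [-0.69  0.48 -0.68]
```

View pics/l8.png

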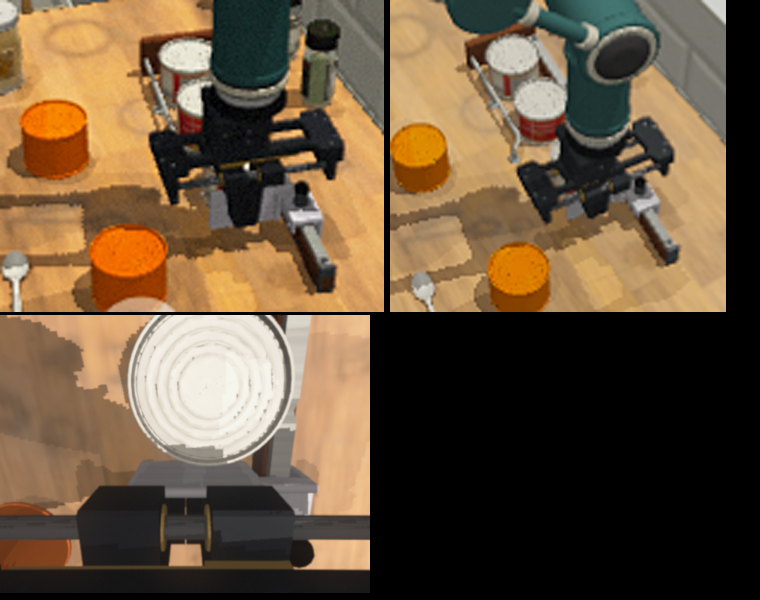

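>>> play_rows --increments '[0.002,0,0,0,0.3,0,1,0.004,0,0,0,0.6,0,1,0.006,0,0,0,0.6,0,1,0.008,0,0,0,0.6,0,1,0.01,0,0,0,0.6,0,1,0.012,0,0,0,0.6,0,1,0.014,0,0,0,0.6,0,1,0.016,0,0,0,0.6,0,1,0.018,0,0,0,0.6,0,1,0.02,0,0,0,0.6,0,1]'

```text
t: 13.22
tcp_pos: [0.5885, -0.0772, 0.0842]
eef_rot: [0.0, 0.737, 0.676, -0.0]
contact_force: [-1.1, -3.1, 0.6]
width: 0.008
```

>>> play_rows --increments '[0.002,0,0,0,0,0,1,0.004,0,0,0,0,0,1,0.006,0,0,0,0,0,1,0.008,0,0,0,0,0,1,0.01,0,0,0,0,0,1,0.012,0,0,0,0,0,1,0.014,0,0,0,0,0,1]'

```text
t: 13.8
tcp_pos: [0.5898, -0.063, 0.0842]
eef_rot: [0.0, 0.737, 0.676, 0.0]
contact_force: [-0.1, -3.4, 0.9]
width: 0.006
```

```bash
python3 look.py 9
```

```text
13.95 [ 0.5898 -0.0626  0.0841] rackx -0.0492 racky -0.0096 [1.000e-04 7.370e-01 6.759e-01 3.000e-04] [-0.31  0.35  0.29]
```

View pics/l9.png

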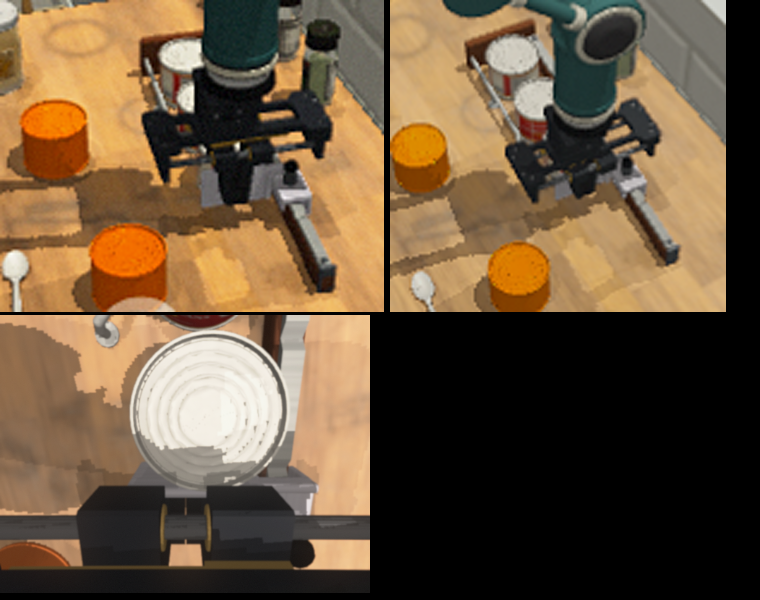

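The tin is sliding along the fence ahead of the plate, clear of the wire's end. 33 mm to go, so I'll do 22 now and creep the rest.

>>> play_rows --increments '[0.002,0,0,0,0,0,1,0.004,0,0,0,0,0,1,0.006,0,0,0,0,0,1,0.008,0,0,0,0,0,1,0.01,0,0,0,0,0,1,0.012,0,0,0,0,0,1,0.014,0,0,0,0,0,1]'

```text
t: 14.53
tcp_pos: [0.591, -0.0486, 0.0841]
eef_rot: [0.0, 0.737, 0.676, 0.0]
contact_force: [0.1, -4.2, 0.4]
width: 0.004
```

>>> play_rows --increments '[0.002,0,0,0,0,0,1,0.004,0,0,0,0,0,1,0.006,0,0,0,0,0,1,0.008,0,0,0,0,0,1]'

```text
t: 14.87
tcp_pos: [0.5917, -0.0406, 0.0841]
eef_rot: [0.0, 0.737, 0.676, 0.0]
contact_force: [0.2, -5.5, -0.2]
width: 0.006
```

```bash
python3 look.py 10
```

```text
15.0167 [ 0.5917 -0.04    0.0841] rackx -0.0493 racky 0.013 [-1.000e-04  7.369e-01  6.760e-01  5.000e-04] [ 0.67  0.45 -0.29]
```

View pics/l10.png

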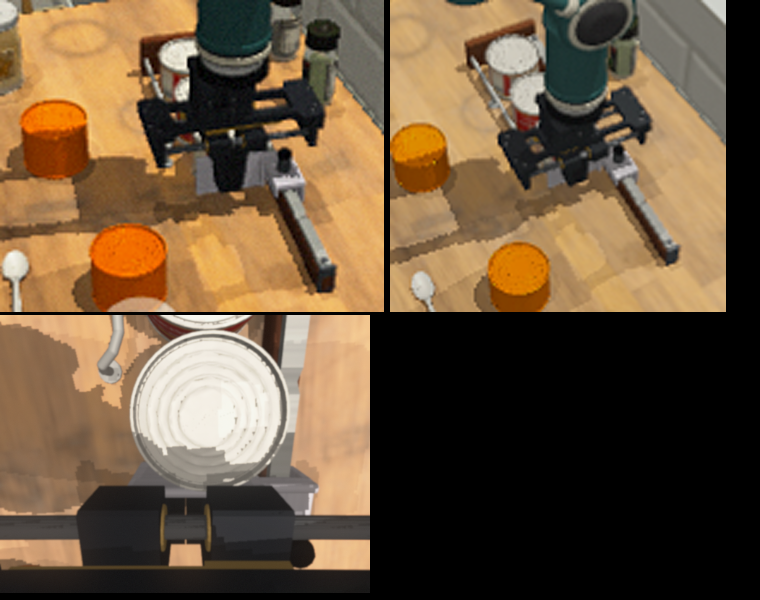

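>>> play_rows --increments '[0.0015,0,0,0,0,0,1,0.003,0,0,0,0,0,1,0.0045,0,0,0,0,0,1]'

```text
t: 15.27
tcp_pos: [0.592, -0.0358, 0.084]
eef_rot: [0.0, 0.737, 0.676, 0.0]
contact_force: [0.4, -2.2, 0.7]
width: 0.006
```

>>> play_rows --increments '[0.001,0,0,0,0,0,1,0.002,0,0,0,0,0,1]'

```text
t: 15.43
tcp_pos: [0.5921, -0.0332, 0.084]
eef_rot: [-0.0, 0.737, 0.676, 0.0]
contact_force: [0.3, -0.9, 0.2]
width: 0.009
```

>>> play_rows --increments '[0.001,0,0,0,0,0,1,0.0015,0,0,0,0,0,1]'

```text
t: 15.6
tcp_pos: [0.5922, -0.0311, 0.0839]
eef_rot: [-0.001, 0.737, 0.676, 0.001]
contact_force: [-0.4, -0.4, 0.7]
width: 0.007
```

The force dips at the expected place, so the pin is pulling in. Nudging the last 1–1.5 mm.

>>> play_rows --increments '[0.0008,0,0,0,0,0,1,0.001,0,0,0,0,0,1]'

```text
t: 15.77
tcp_pos: [0.5923, -0.0301, 0.0839]
eef_rot: [-0.0, 0.737, 0.676, 0.0]
contact_force: [-0.8, -1.9, -0.5]
width: 0.006
```

```bash
python3 look.py 11
```

```text
15.9167 [ 0.5923 -0.0301  0.0839] rackx -0.0496 racky 0.0229 [-6.000e-04  7.370e-01  6.759e-01  6.000e-04] [-0.55 -1.41  0.67]
```

View pics/l11.png

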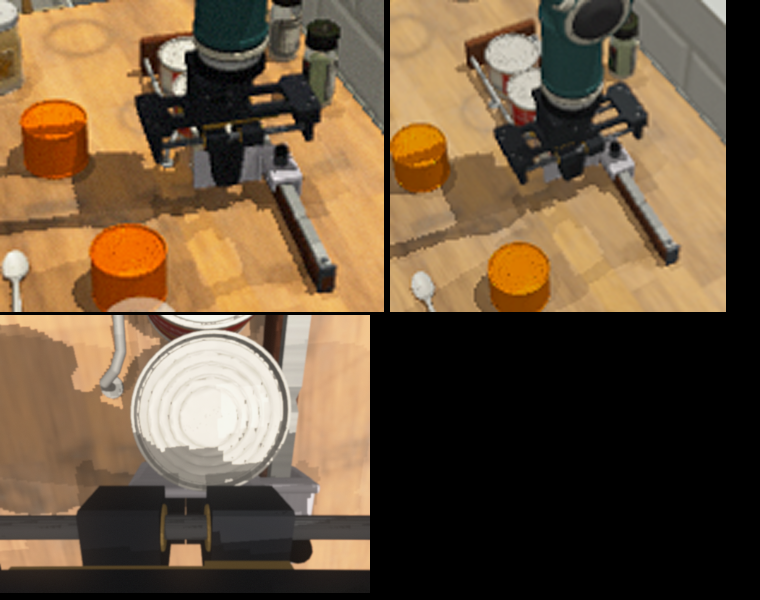

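>>> play_rows --increments '[0.0007,0,0,0,0,0,1,0.0007,0,0,0,0,0,1]'

```text
t: 16.08
tcp_pos: [0.5923, -0.0299, 0.0839]
eef_rot: [-0.0, 0.737, 0.676, 0.0]
contact_force: [-0.2, -4.6, 0.3]
width: 0.004
```

>>> play_rows --increments '[0.0007,0,0,0,0,0,1,0.0007,0,0,0,0,0,1]'

```text
t: 16.25
tcp_pos: [0.5923, -0.0298, 0.0839]
eef_rot: [-0.0, 0.737, 0.676, -0.0]
contact_force: [-0.7, -6.0, 0.7]
width: 0.004
```

It stalls here exactly as it did in the first notch, 74.4 mm further on in y. Backing off and lifting to check.

>>> play_rows --increments '[-0.005,0,0,0,0,0,1,-0.02,0,0,0,0,0,1,-0.04,0,0,0,0,0,1,-0.04,-0.01,-0.04,0,0,0,1,-0.04,-0.02,-0.08,0,0,0,1,-0.04,-0.05,-0.12,0,0,0,1,-0.04,-0.09,-0.16,0,0,0,1,-0.04,-0.13,-0.2,0,0,0,1,-0.04,-0.15,-0.22,0,0,0,1,-0.04,-0.15,-0.22,0,0,0,1]'

```text
t: 17.08
tcp_pos: [0.4378, -0.0562, 0.307]
eef_rot: [0.001, 0.737, 0.676, 0.001]
contact_force: [0.5, 0.1, -0.0]
width: 0.006
```

```bash
python3 look.py 12
python3 - <<'E'
import pickle,cv2
D=pickle.load(open("s12.pkl","rb"));cv2.imwrite("pics/w12.png",cv2.resize(D["wrist"]["color"],(768,576)))
cv2.imwrite("pics/d12.png",cv2.resize(D["side"]["color"][140:270,200:330],None,fx=4.5,fy=4.5,interpolation=cv2.INTER_CUBIC))
E
```

```text
17.2333 [ 0.4397 -0.0565  0.3059] rackx -0.1992 racky -0.017 [0.0018 0.737  0.6759 0.0019] [ 0.19  0.42 -0.23]
```

View pics/w12.png

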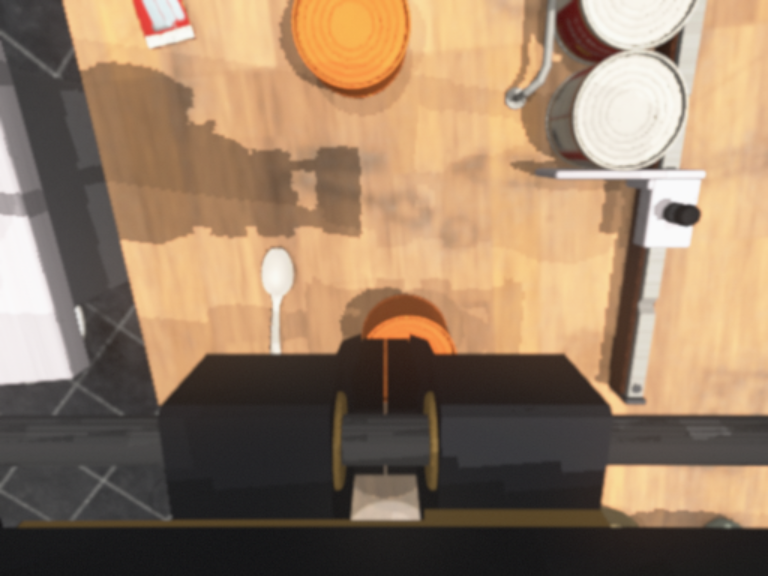

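View pics/d12.png

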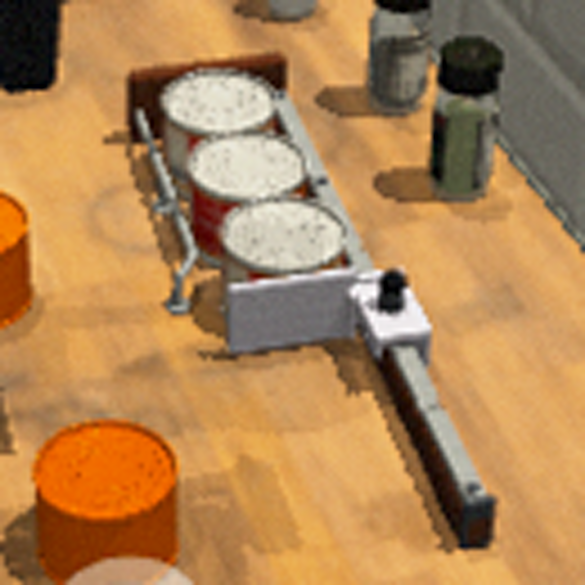

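The row is closed up: the wrist picture shows tin 2 at (640,10), tin 3 at (630,108) and the plate at row 174, with the freed notch at (650,305). A last numeric check:

Run:
```python
from h import *
import pickle
D=pickle.load(open("s12.pkl","rb"));s=D["wrist"];d=D["side"]
def P(n,s,u,v,z):
    p=onz(s,u,v,z);print(n,p.round(4),"rx",round(p[0]*.996-p[1]*.0893-.6422,4),"ry",round(p[0]*.0893+p[1]*.996,4))
w=lambda x,y:(x/1.5,y/1.5)
P("tin3",s,*w(628,109),.058)
P("plate right top",s,*w(640,179),.054)
P("pin knob top",s,*w(686,215),.068)
P("free notch",s,*w(648,305),.033)
g=lambda x,y:(x/4.5+200,y/4.5+140)
for n,x,y in(("t1",218,101),("t2",248,168),("t3",285,235)):P("side "+n,d,*g(x,y),.058)
st=get_state();print(st["contact_force"])
s0=pickle.load(open("s0.pkl","rb"))
for c in("scene","side"):
    df=cv2.absdiff(s0[c]["color"],D[c]["color"]).max(2); 
    for l in("glass","jar","herb_jar"):
        print(c,l,[(round(r["p"],2),np.round(r["rect"])) for r in trace(l,c) if r["p"]>.5])
```

```text
tin3 [0.6065 0.0245 0.058 ] rx -0.0403 ry 0.0785
plate right top [ 0.619  -0.0221  0.054 ] rx -0.0237 ry 0.0333
pin knob top [ 0.644  -0.0475  0.068 ] rx 0.0035 ry 0.0102
free notch [ 0.6417 -0.1229  0.033 ] rx 0.0079 ry -0.0651
side t1 [0.6175 0.1674 0.058 ] rx -0.0421 ry 0.2219
side t2 [0.6105 0.0887 0.058 ] rx -0.0421 ry 0.1429
side t3 [0.608  0.0155 0.058 ] rx -0.038 ry 0.0697
[ 0.1908421   0.41929653 -0.2293162 ]
scene glass [(0.64, array([246., 261., 275., 298.])), (0.59, array([231., 150., 314., 235.]))]
scene jar []
scene herb_jar [(0.9, array([280., 130., 296., 158.]))]
side glass [(0.76, array([211., 262., 246., 320.])), (0.51, array([241., 167., 267., 197.]))]
side jar [(0.76, array([156., 143., 181., 181.]))]
side herb_jar [(0.93, array([295., 148., 310., 185.]))]
```

```bash
python3 -c "
from workcell import sign_off
print(sign_off())"
```

```text
the job is handed in; nothing more can be done
None
```

I pushed the third tin (the white and red one) straight back until it met the fence. Then I pushed the stop along with the closed fingers, through the 0.050 notch and into the next one, and backed off. I handed the job in at about 17 s of robot time; no verdict was reported.

**Third tin:** The force rose to about 8 N as the tin met the fence, with its centre about 37 mm in front of it.

**Stop:** The force dipped and then stalled at 6 N both in the first notch and in the final one, about 75 mm apart. In the last picture the knob sits 75.3 mm from the freed notch, so the stop is in the closing notch. I did not measure the pin height itself; that it is down is inferred from the dip, the stall and that distance.

**Tins:** All three look upright in line, with centres 38–42 mm in front of the fence and neighbours 73–79 mm apart by the side camera.

**Bystanders:** The glass, jar and the detected spice jar show within a few pixels of where they were, and the second spice jar looks unmoved by eye. The orange tins also look unmoved. The arm was clear of everything.

**Checks that disagreed or failed:**
- The scene and side cameras differed from the wrist camera by 4–9 mm along the rail. I relied on the wrist camera and on touch.
- I never measured the end board's position directly, so each tin's place along the rail rests on the notch and the tin spacing.
- In the last scene picture the network missed the jar.

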